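Fish a dropped washer out from under the bench riser

TASK

A flat steel washer has slid under the low clear riser. Pick up the flat probe, reach in under the riser, lower the probe's lip lightly on to the mat beyond the washer and, keeping the lip pressed lightly on the mat, sweep in behind the washer and drag it out of the riser's open side until it lies flat on the mat, well clear of the riser; then lay the probe down flat on the mat, with no part of it left under the riser. Touch the washer only with the probe, be gentle with the mat and the riser, and leave the ferrite block under the riser and everything else where it is.

Things in the scene. Friction and masses are not known exactly. Their poses are not given: they have to be found in the camera images.
- mat: Fixed blue bench mat, 460 x 760 mm, 6 mm thick, on which the task's things lie. Origin: centre of its underside; its upper face is 6 mm above that, and 2 to 6 mm above z = 0. Hard, but easily scored under the riser: 1 to 3 N on the lip is right, over 5 N marks it. With the probe held firmly, 1 mm of lowering after touching adds about 1 N.
- riser: Fixed clear acrylic riser (low shelf) on the mat, 250 mm along x, 180 along y, 52 tall. Open only at its -y side (y = -90 mm); 6 mm walls at both x ends and the +y back. Room inside: x -119 to 119, y to 84 mm, 46 mm high. A display 180 x 10 x 115 mm stands on top near the back (y = 68). Origin: centre of the footprint, on the mat.
- probe: Loose flat probe, 215 g, 260 mm long. Along its x: black handle, x -40 to 40 mm, 14 wide, z 0 to 26; steel blade 16 wide, z 7 to 10, to x = 220; at its end a turned-down lip, x 215 to 220, 46 wide, z 0 to 10 (blade straight). The blade is rigid but bent up by an unknown 0 to 5 degrees at the handle, so the lip stands 0 to 16 mm higher. Origin: middle of the handle's underside; z up when flat.
- probe_grip (a point): Place to grip the probe: middle of the handle, 20 mm above its underside; close across the 14 mm width (the probe's y) with a firm grip (100 N holds the probe against turning in the fingers). Held level, the handle would meet the mat before the lip: tilt the probe lip-down by about 0.12 rad; that still clears the riser's top.
- probe_lip (a point): Where the middle of the lip's lower edge would be if the blade were straight: (217.5, 0, 0) mm in the probe's frame, moving with the handle. The real lip is 0 to 16 mm above it (unknown bend): feel for the mat. The washer fits under the blade and is caught by the lip.
- washer: Loose flat steel washer, 30 mm outside, 16 mm hole, 3 mm thick, about 13 g; starts flat on the mat under the riser, 45 to 65 mm to one or the other side of the riser's middle line (x = 0) and up to 30 mm from its y = 0. Origin: centre of its underside.
- ferrite: Loose dark ferrite block, 24 x 24 x 14 mm, also under the riser, on the other side of its middle line. To be left where it is. Origin: centre of its underside.
- flux_bottle: Loose white bottle, 38 mm across, 85 mm tall. Bystander. Origin: centre of its underside.
- tin: Loose round tin, 52 mm across, 28 mm tall. Bystander. Origin: centre of its underside.
- tweezers: Loose steel tweezers, 130 mm long, lying flat. Bystander. Origin: near the middle, underside.
- spool: Loose grey ring-shaped spool, 60 mm across, 35 mm tall. Bystander. Origin: centre of its underside.
- keypad: Loose black keypad, 130 x 45 x 16 mm. Bystander. Origin: centre of its underside.

How it is judged:
On the way, in this order (a step that is already met when the one before it is completed fails the run):
1. the probe's lip point is under the riser, at least 60 mm in from the open edge, and presses on the mat with more than 0.8 N for 0.3 s (y of probe_lip in the frame of riser above -0.03 m and x of probe_lip in the frame of riser between -0.119 and 0.119 m and contact force between probe and mat above 0.8 N and y of washer in the frame of riser above -0.085 m), for 0.3 s.
2. the probe, bearing on the washer and with over 0.5 N on the mat, drags it out: washer's middle 50 mm inside to 25 mm outside the open edge, for 0.1 s (y of washer in the frame of riser between -0.115 and -0.04 m and contact force between probe and washer above 0.03 N and contact force between probe and mat above 0.5 N), for 0.1 s.
At the end, for the whole second after the job is handed in: Washer flat and still on the mat, its middle 25 to 210 mm outside the riser's open edge and within 160 mm of its middle line; probe released, flat (within 0.05 rad) and still on the mat, lip and handle middle 10 mm or more outside the open edge (y of washer in the frame of riser between -0.3 and -0.115 m and x of washer in the frame of riser between -0.16 and 0.16 m and z of washer in the frame of mat between 0.003 and 0.009 m and angle between washer's own z axis and vertical below 0.1 rad and linear speed of each of washer, probe below 0.02 m/s and y of each of probe_lip, probe in the frame of riser below -0.1 m and z of probe in the frame of mat between 0.003 and 0.011 m and angle between probe's own z axis and vertical below 0.05 rad); the robot touches nothing.
It fails at once if the probe presses on the mat with more than 5 N while its lip point is under the riser or within 30 mm of its open edge (contact force between probe and mat above 5 N and y of probe_lip in the frame of riser above -0.12 m).
It fails at once if the probe or the robot pushes on the riser with more than 8 N (contact force between any of probe, the arm, the fingers and riser above 8 N).
It fails at once if the fingers touch the washer (contact force between the fingers and washer above 0.2 N).
It fails at once if the ferrite block is moved by more than 15 mm (distance of ferrite from where it was at the start of the episode above 0.015 m).
It fails at once if another bystander is moved by more than 25 mm (distance of any of flux_bottle, tin, tweezers, spool, keypad from where it was at the start of the episode above 0.025 m).
It also fails if it takes over 69 s, if anything falls off the work surface, if the arm or the gripper's body presses on something with over 40 N, if the wrist force passes 120 N, or if a joint passes its speed limit or range.

ROBOT

A 7-joint arm with a two-finger parallel gripper is mounted at the origin on the work surface. World frame = base frame: x ahead of the robot, y to its left, z up, the work surface at z = 0. Lengths are in m, angles in rad, forces in N, time in s.
With the tool pointing down it reaches from about 0.4 to 0.875 m from the base axis. Payload 4.4 kg.
Tool frame: the origin (TCP) lies midway between the tips of the shut fingers; the grasp point (between the pads) lies arm.pinch_z behind it (arm.pinch_z is the distance from the TCP to the grasp point, in m); z points along the fingers, y is the line along which they close (so a half turn about z gives the same grasp; the last joint's range is limited). The gripper opens to 85 mm and grips with 20 to 120 N. Pads are 22 mm wide; open, the fingers measure 114 mm over their backs; the gripper's body (76 mm by 85 mm) begins 54 mm behind the grasp point. The pads swing forward as they close: fully open they stand 13 mm farther back than shut.
Start: joints at [1.075, 0.628, 0.038, 1.517, -0.027, 0.996, -0.02], TCP at [0.271, -0.591, 0.231] pointing down, gripper open.
Joint ranges: [-3.06, 3.06], [-0.37, 2.12], [-1.25, 1.32], [0.18, 2.47], [-1.1, 4.24], [0.23, 1.98], [-2.94, 2.94]. Speed limits (rad/s): [2.57, 2.57, 3.14, 3.14, 3.14, 3.14, 3.14].

INTERFACE

Orientations are given as a rotation vector (axis times angle).
In Python, from plant import arm, vision gives the robot as it stands.
- The arm moves only by the tool step_arm, never from a script. Its argument "rows" is a list of rows, each a list of 4 numbers: the shift along the tool's x, y, z in mm, then the turn about the tool's z in rad. A call has 1 to 5 rows; each row is the pose to reach, as a shift and turn from the pose commanded when the call began, along the tool's axes at that moment; what a row does not reach only later rows make up. A row lasts 1/8 s, in which the tool goes at most 62.5 mm and 10.7 degrees, less where a joint would pass 70% of its speed; a pose out of reach is approached as far as the arm can. A call with a gripper value outside its range is refused whole. "hand" is the closure, from -1 (fully open) to 1 (shut), set as the call begins (left out, the last holds). The fingers move at their own pace and stop on an object; "force" is the grip in N (left out, the last holds). Time passes only in rows, so rows that repeat a pose let the fingers close. It gives the time, the measured TCP pose, the force, the opening and the grip force at its end, in the units of the state.
- arm.sense(): the state, without advancing time (a new reading comes with each control period).
- vision.capture(name): name is "scene" or "top" or "wrist"; returns (picture, depth): 400x640x3 uint8, red, green, blue; 400x640 float32, m along the optical axis (not along the pixel's ray), 0 where there is no reading.
- vision.get_calibration(name): a dict with "K" (3x3 intrinsics, pixels), "rvec" (rotation vector, rad) and "tvec" (3), from world to camera coordinates, as OpenCV has them. Camera axes: x right, y down, z forward; pixel columns grow to the right and rows downward; lengths in m; the calibration is good to about 2 mm. The wrist camera is an equidistant fisheye: a pixel r from the principal point sees the ray r / f radians off the axis. A picture is of the moment at which its call begins: read the wrist's pose just before it. get_calibration takes no time and is no camera call; for the wrist camera it gives the pose at the moment of the call.
- arm.finish_job(): hands the job in; it is judged then, once.
The state is a dict: "clock": time; "qpos": joint angles; "qvel": joint speeds; "effort": joint torques, N m; "position": TCP position; "eef_rot": TCP orientation; "wrist_force": force on the tool from outside, world axes, zero at the start; "wrist_torque": the same for the moment, N m; "grip_width": opening from 0.0 (shut) to 1.0 (fully open); "finger_force": force on a finger pad.
Only numpy, scipy, OpenCV 4.12 (cv2) and the standard library are available. Lean on these libraries where they do the work, as an engineer would, in place of code of your own. Each camera call takes 0.05 s, during which the arm holds its last target. There are 200 camera calls.

## Working session

There is one attempt and no reset: what is moved stays moved. The work goes in short steps, Python scripts to look and compute and a tool call to move; the robot and the scene stay as the last step left them, time stands still between calls to the robot, and variables do not carry over. Pictures are saved under pics/ and viewed, at most 10 in all, crops included, and the job is handed in when it is done.

Besides the shell and the picture viewer there is one more tool, called after "Request:" by a JSON object that holds its "method" and its "body". step_arm: Moves the arm, as the interface text tells. Its arguments: {"type":"object","properties":{"rows":{"type":"array"},"hand":{"type":"number"},"force":{"type":"number"}},"required":["rows"]}

```bash
mkdir -p pics; ls; python3 - <<'E'
from plant import arm, vision
import cv2,numpy as np
s=arm.sense();print({k:np.round(v,3) for k,v in s.items()},arm.pinch_z)
for n in("top","scene"):
    p,d=vision.capture(n);cv2.imwrite(f"pics/{n}0.png",p[:,:,::-1]);np.savez(f"pics/{n}0.npz",p=p,d=d)
    c=vision.get_calibration(n);print(n,c)
E
```

```text
pics
{'clock': np.float64(0.0), 'qpos': array([ 1.075,  0.629,  0.038,  1.518, -0.027,  0.996, -0.02 ]), 'qvel': array([-0.   ,  0.   , -0.001,  0.001, -0.   ,  0.001,  0.002]), 'effort': array([-0.0000e+00, -5.6340e+01,  1.2260e+00, -1.9344e+01,  1.1000e-02,
        1.0000e-02, -0.0000e+00]), 'position': array([ 0.271, -0.59 ,  0.23 ]), 'eef_rot': array([-3.067e+00, -6.700e-01,  1.000e-03]), 'wrist_force': array([-0.174,  0.02 ,  0.204]), 'wrist_torque': array([ 0.023, -0.03 , -0.02 ]), 'finger_force': np.float64(0.0), 'grip_width': np.float64(1.0)} 0.0187
top {'K': array([[368.88727276,   0.        , 313.88568648],
       [  0.        , 368.88727276, 200.42040277],
       [  0.        ,   0.        ,   1.        ]]), 'rvec': array([ 2.1470347 , -2.15384982,  0.1561007 ]), 'tvec': array([-0.14501765,  0.55497746,  0.82931628])}
scene {'K': array([[413.41131763,   0.        , 318.57520441],
       [  0.        , 413.41131763, 198.42920774],
       [  0.        ,   0.        ,   1.        ]]), 'rvec': array([ 2.00033675,  0.80689019, -0.47663539]), 'tvec': array([-0.31248982, -0.20014004,  1.69230075])}
```

View pics/top0.png

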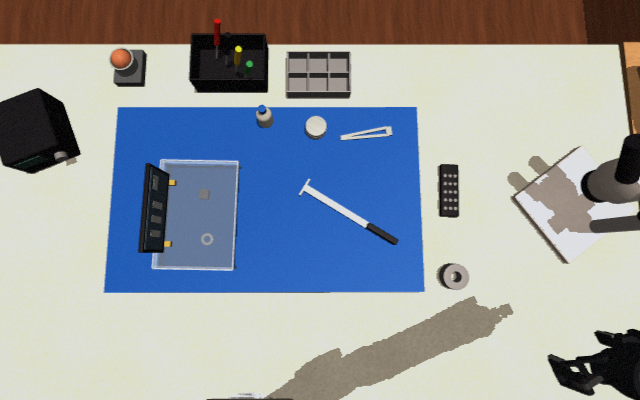

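View pics/scene0.png

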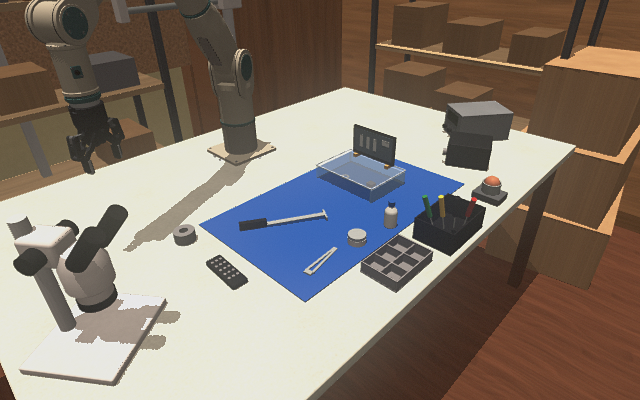

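The top view shows the riser at about (153–239, 160–270) with its back to the left, where the display stands, and its open side to the right. The washer is at (207,239) and the ferrite at (204,194). The probe's handle is at about (382,233) and its lip at (306,187). The scene view confirms the layout.

```bash
cat > h.py <<'E'
import cv2,numpy as np
from plant import arm,vision
def cast(name,uv,z,c=None):
    c=c or vision.get_calibration(name);R=cv2.Rodrigues(np.array(c["rvec"]))[0];C=-R.T@c["tvec"]
    p=cv2.undistortPoints(np.array(uv,float).reshape(-1,1,2),c["K"],None)[:,0]
    d=np.c_[p,np.ones(len(p))]@R
    return C+d*((z-C[2])/d[:,2])[:,None]
def proj(name,P):
    c=vision.get_calibration(name);return cv2.projectPoints(np.array(P,float).reshape(-1,1,3),c["rvec"],c["tvec"],c["K"],None)[0][:,0]
E
python3 - <<'E'
from h import *
f=np.load("pics/top0.npz");p=f["p"];d=f["d"]
def pts(uv):
    c=vision.get_calibration("top");R=cv2.Rodrigues(c["rvec"])[0];uv=np.array(uv)
    z=d[uv[:,1],uv[:,0]];q=np.c_[(uv-c["K"][:2,2])/c["K"][0,0],np.ones(len(uv))]*z[:,None]
    return (q-c["tvec"])@R
print("matz",np.median(pts([[a,b] for a in range(260,300) for b in range(230,280)])[:,2]),"table",np.median(pts([[a,b] for a in range(200,400,5) for b in range(298,306)])[:,2]))
print("depth at riser",pts([[207,239],[203,239],[207,232],[204,194],[200,215],[220,215]]).round(3))
hsv=cv2.cvtColor(p,cv2.COLOR_RGB2HSV)
# handle: dark ; blade : low saturation bright within region
roi=np.zeros(p.shape[:2],np.uint8);roi[170:250,290:402]=1
dark=((hsv[...,2]<60)&(roi>0)); lite=((hsv[...,1]<90)&(hsv[...,2]>100)&(roi>0))
for n,m in(("dark",dark),("lite",lite)):
    ys,xs=np.nonzero(m);r=cv2.minAreaRect(np.c_[xs,ys].astype(np.float32));print(n,len(xs),r,cv2.boxPoints(r).round(1).tolist())
    print(cast("top",cv2.boxPoints(r),0.004+(0.026 if n=="dark" else .015)).round(4))
big=cv2.resize(p[140:285,135:255],None,fx=5,fy=4.1*5/4.1,interpolation=cv2.INTER_CUBIC)
cv2.imwrite("pics/crop.png",cv2.resize(p[145:280,135:250],None,fx=4.4,fy=4.4,interpolation=cv2.INTER_CUBIC)[:,:,::-1])
E
```

```text
matz 0.0042106321340304115 table 0.0005198790188341378
depth at riser [[0.464 0.097 0.056]
 [0.464 0.105 0.057]
 [0.48  0.097 0.057]
 [0.568 0.108 0.055]
 [0.519 0.115 0.053]
 [0.519 0.068 0.059]]
dark 209 ((381.7205810546875, 233.63233947753906), (33.785221099853516, 6.516945838928223), 30.963756561279297) [[365.6000061035156, 227.6999969482422], [368.8999938964844, 222.10000610351562], [397.8999938964844, 239.5], [394.5, 245.10000610351562]]
[[ 0.4905 -0.2684  0.03  ]
 [ 0.5036 -0.2766  0.03  ]
 [ 0.4625 -0.3437  0.03  ]
 [ 0.4496 -0.3354  0.03  ]]
lite 560 ((335.8684387207031, 202.68911743164062), (74.713623046875, 18.77157211303711), 26.21137809753418) [[298.20001220703125, 194.60000610351562], [306.5, 177.8000030517578], [373.5, 210.8000030517578], [365.20001220703125, 227.60000610351562]]
[[ 0.5717 -0.109   0.019 ]
 [ 0.6131 -0.1291  0.019 ]
 [ 0.5319 -0.2901  0.019 ]
 [ 0.4915 -0.2692  0.019 ]]
```

View pics/crop.png

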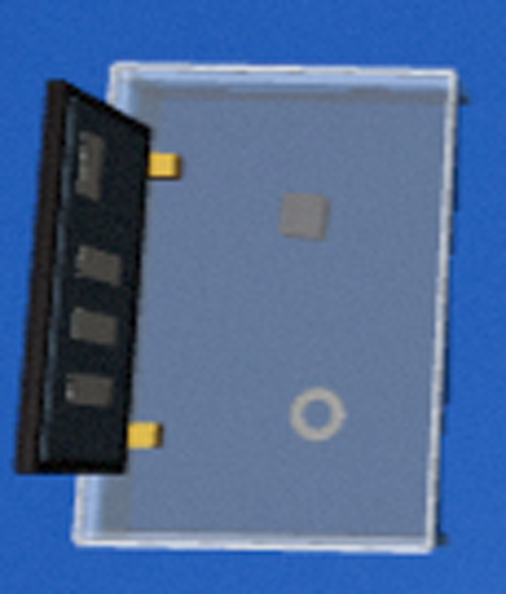

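The crop shows the riser's top outline with corners at top-view pixels (160.5,159.3), (238.9,160.9), (233.9,270.2) and (151.8,269.1). The washer is at (207.3,239.1) and the ferrite at (204.1,194.1).

```bash
python3 - <<'E'
from h import *
rc=cast("top",[[160.5,159.3],[238.9,160.9],[233.9,270.2],[151.8,269.1]],0.056)[:,:2]
print("riser top",rc.round(4), [np.linalg.norm(rc[i]-rc[(i+1)%4]).round(3) for i in range(4)])
ex=(rc[1]-rc[2])+(rc[0]-rc[3]); ex/=np.linalg.norm(ex); ey=np.array([-ex[1],ex[0]])
# open edge middle -> center
c=rc.mean(0); print("c",c,"yaw",np.degrees(np.arctan2(ex[1],ex[0])), "ex",ex,"ey",ey)
c2=(rc[1]+rc[2])/2+ey*0.09; print("c from open edge",c2)
w=cast("top",[[207.3,239.1]],.007)[0,:2];fe=cast("top",[[204.1,194.1]],.018)[0,:2]
for n,q in(("washer",w),("ferrite",fe)): print(n,q.round(4),"riser frame",((q-c2)@ex).round(4),((q-c2)@ey).round(4))
hc=cast("top",[[381.7,233.6]],.024)[0,:2]; lip=cast("top",[[302.4,186.2],[306,188]],.015)[:,:2]
print("handle",hc,"lip",lip,(lip-hc),np.linalg.norm(lip-hc,axis=1),np.degrees(np.arctan2(*(lip-hc).T[::-1])))
for n,xy in(("bottle",[264,117]),("tin",[316,127]),("tw1",[341,136]),("tw2",[391,130]),("keypad",[449,190]),("spool",[455,277])): print(n,cast("top",[xy],.02)[0].round(3))
E
```

```text
riser top [[0.6505 0.2123]
 [0.6462 0.0287]
 [0.3943 0.0336]
 [0.3974 0.2179]] [np.float64(0.184), np.float64(0.252), np.float64(0.184), np.float64(0.253)]
c [0.52209593 0.12311589] yaw -1.1998709581537788 ex [ 0.99978073 -0.02094017] ey [0.02094017 0.99978073]
c from open edge [0.52213255 0.12111708]
washer [0.4659 0.1098] riser frame -0.056 -0.0125
ferrite [0.5737 0.1184] riser frame 0.0516 -0.0017
handle [ 0.47685571 -0.30720374] lip [[ 0.59301757 -0.11904244]
 [ 0.58854611 -0.12780466]] [[0.11616186 0.1881613 ]
 [0.11169039 0.17939907]] [0.22112949 0.21132622] [58.31078647 58.0944059 ]
bottle [ 0.767 -0.024  0.02 ]
tin [ 0.741 -0.153  0.02 ]
tw1 [ 0.718 -0.214  0.02 ]
tw2 [ 0.733 -0.338  0.02 ]
keypad [ 0.582 -0.474  0.02 ]
spool [ 0.375 -0.477  0.02 ]
```

```bash
cat >> h.py <<'E'
def plan(x,y,z,yaw):
    "shift (mm, tool axes) and turn from the present pose to TCP x,y,z with tool x axis at yaw (deg)"
    s=arm.sense();R=cv2.Rodrigues(np.array(s["eef_rot"]))[0]
    d=R.T@(np.array([x,y,z])-s["position"])*1000
    t=-(np.radians(yaw)-np.arctan2(R[1,0],R[0,0]));t=(t+np.pi)%(2*np.pi)-np.pi
    print("t",round(float(s["clock"]),2),"pos",np.round(s["position"],4),"yaw",np.degrees(np.arctan2(R[1,0],R[0,0])).round(1),"q7",np.round(s["qpos"][6],2),"F",np.round(s["wrist_force"],2),"M",np.round(s["wrist_torque"],2),"shift",d.round(1),"turn",t.round(3))
E
python3 -c "
from h import *
plan(.472,-.3155,.12,58.2)"
```

```text
t 0.1 pos [ 0.2706 -0.5904  0.2305] yaw 24.6 q7 -0.02 F [0.05 0.29 0.36] M [ 0.03  0.   -0.04] shift [ 297.6 -165.8  110.8] turn -0.586
```

Request:
{"method": "step_arm", "body": {"rows": [[50,-28,10,-0.1],[100,-56,30,-0.22],[150,-84,50,-0.34],[200,-112,70,-0.46],[250,-140,90,-0.586]], "hand": -1}}

```text
clock: 0.72
position: [0.4406, -0.3579, 0.1406]
eef_rot: [-2.742, -1.533, -0.0]
wrist_force: [0.1, -1.1, 0.4]
grip_width: 1.003
finger_force: 0.0
```

```bash
python3 -c "
from h import *
plan(.472,-.3155,.12,58.2)"
```

```text
t 0.72 pos [ 0.4406 -0.3579  0.1406] yaw 58.4 q7 -0.02 F [ 0.11 -1.11  0.45] M [-0.05 -0.04 -0.01] shift [52.6  4.6 20.6] turn 0.004
```

Request:
{"method": "step_arm", "body": {"rows": [[26,2,10,0],[52,5,20,0],[52,5,20,0]]}}

```text
clock: 1.1
position: [0.4725, -0.3151, 0.1204]
eef_rot: [-2.739, -1.533, -0.0]
wrist_force: [0.2, -0.7, 0.4]
grip_width: 1.002
finger_force: 0.0
```

```bash
python3 - <<'E'
from h import *
plan(.472,-.3155,.008,58.2)
c=vision.get_calibration("wrist");p,d=vision.capture("wrist")
v=cv2.cvtColor(p,cv2.COLOR_RGB2HSV)
cv2.imwrite("pics/w1.png",p[:,:,::-1])
R=cv2.Rodrigues(np.array(c["rvec"]))[0]
def pr(P):
    q=R@np.array(P)+c["tvec"];r=np.hypot(q[0],q[1]);th=np.arctan2(r,q[2]);return (c["K"][:2,2]+c["K"][0,0]*th*q[:2]/r).round(1)
a=np.array([np.cos(np.radians(58.2)),np.sin(np.radians(58.2))])
for s in(-.04,0,.04): print(s,pr([*(np.array([.4769,-.3072])+s*a),.03]))
E
```

```text
t 1.1 pos [ 0.4725 -0.3151  0.1204] yaw 58.5 q7 -0.11 F [ 0.16 -0.67  0.44] M [-0.02  0.07  0.02] shift [ -0.7   0.  112.4] turn 0.004
-0.04 [315.8 241.2]
0 [316.  193.6]
0.04 [316.2 142.1]
```

View pics/w1.png

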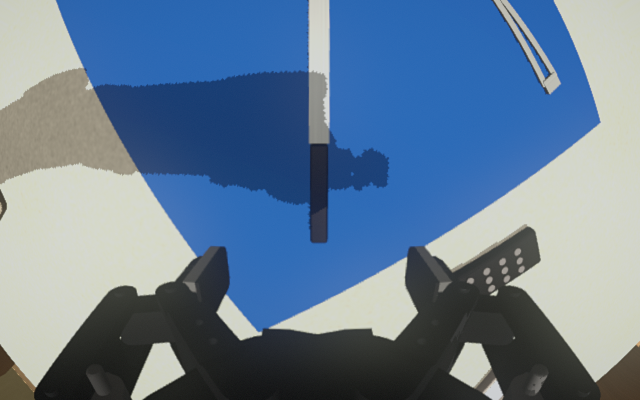

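The wrist view shows the handle at (319, 143–242), matching the predicted (316, 142–241), so I'll descend and grip lightly.

Request:
{"method": "step_arm", "body": {"rows": [[0,0,45,0],[0,0,90,0],[0,0,106,0],[0,0,111,0],[0,0,111,0]], "hand": -1}}

```text
clock: 1.78
position: [0.472, -0.3188, 0.0113]
eef_rot: [2.744, 1.526, 0.001]
wrist_force: [-1.0, 0.0, 0.2]
grip_width: 1.0
finger_force: 0.0
```

Request:
{"method": "step_arm", "body": {"rows": [[0,0,0,0],[0,0,0,0],[0,0,0,0],[0,0,0,0],[0,0,0,0]], "hand": 1, "force": 20}}

```text
clock: 2.4
position: [0.4717, -0.318, 0.0106]
eef_rot: [2.745, 1.528, 0.0]
wrist_force: [-0.6, 0.4, 3.6]
grip_width: 0.158
finger_force: 22.3
```

Request:
{"method": "step_arm", "body": {"rows": [[0,0,0,0],[0,0,-5,0],[0,0,-10,0],[0,0,-15,0],[0,0,-20,0]]}}

```text
clock: 3.02
position: [0.4714, -0.3179, 0.0306]
eef_rot: [-2.745, -1.528, 0.0]
wrist_force: [1.2, 0.4, -0.7]
grip_width: 0.16
finger_force: 21.6
```

```bash
python3 - <<'E'
from h import *
plan(.472,-.3155,.035,58.2)
p,d=vision.capture("scene");cv2.imwrite("pics/s1.png",cv2.resize(p[130:300,200:400],None,fx=4,fy=3.5,interpolation=cv2.INTER_CUBIC)[:,:,::-1])
E
```

```text
t 3.02 pos [ 0.4714 -0.3179  0.0306] yaw 58.2 q7 -0.13 F [ 1.19  0.37 -0.67] M [-0.05  0.04  0.02] shift [ 2.3 -0.8 -4.4] turn 0.0
```

View pics/s1.png

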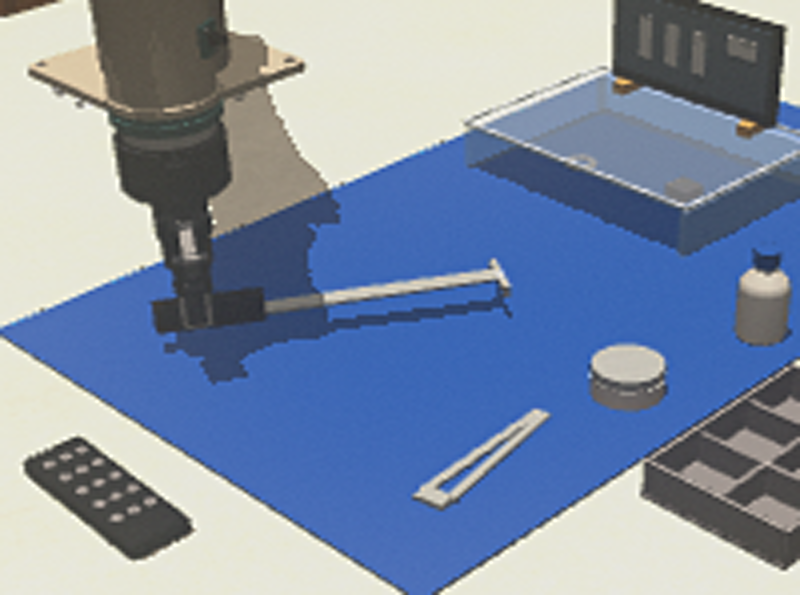

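The scene view shows the handle lifted and held, with the lip end close to its shadow at about (505,290). I'll measure the blade's slope from the top depth, before and now.

```bash
cat >> h.py <<'E'
def blade(p,d,o,yaw,z0=.02):
    "height profile of the blade along the probe from handle middle o (world xy), by depth"
    c=vision.get_calibration("top");R=cv2.Rodrigues(c["rvec"])[0]
    hsv=cv2.cvtColor(p,cv2.COLOR_RGB2HSV);v,u=np.nonzero((hsv[...,1]<110)&(d>0));z=d[v,u]
    q=np.c_[(np.c_[u,v]-c["K"][:2,2])/c["K"][0,0],np.ones(len(u))]*z[:,None];P=(q-c["tvec"])@R
    a=np.radians(yaw);e=np.array([np.cos(a),np.sin(a)]);r=P[:,:2]-o;s=r@e;t=r@[-e[1],e[0]]
    m=(s>.05)&(s<.215)&(abs(t)<.008)&(P[:,2]<.08)
    k=np.polyfit(s[m],P[m,2],1);L=(s>.208)&(s<.23)&(abs(t)<.026)&(P[:,2]<.08)
    print("n",m.sum(),"slope",k[0].round(4),"z blade top at .06,.21:",np.polyval(k,[.06,.21]).round(4),"resid",np.std(P[m,2]-np.polyval(k,s[m])).round(4),"lateral",np.polyfit(s[m],t[m],1).round(4),"lip end s,t,z",s[L].max().round(4) if L.any() else None,t[L].mean().round(4),np.median(P[L,2]).round(4))
E
python3 - <<'E'
from h import *
f=np.load("pics/top0.npz");blade(f["p"],f["d"],np.array([.4769,-.3072]),58.2)
p,d=vision.capture("top");blade(p,d,np.array([.4769,-.3072]),58.2)
E
```

```text
n 444 slope 0.0191 z blade top at .06,.21: [0.0149 0.0177] resid 0.0016 lateral [ 0.0018 -0.0002] lip end s,t,z 0.2216 -0.0003 0.0177
n 467 slope 0.0172 z blade top at .06,.21: [0.0353 0.0379] resid 0.0022 lateral [-0.0013  0.0001] lip end s,t,z 0.2239 -0.0012 0.0376
```

At 20 N the probe came up level, with a bend of about 0.019 rad. I'll raise it slightly and ease the closure so that it pivots until the lip rests on the mat.

Request:
{"method": "step_arm", "body": {"rows": [[0,0,-3,0],[0,0,-6,0],[0,0,-6,0]], "hand": 0.7}}

```text
clock: 3.5
position: [0.4716, -0.318, 0.0366]
eef_rot: [2.745, 1.528, 0.0]
wrist_force: [0.7, -0.2, -1.8]
grip_width: 0.157
finger_force: 21.5
```

Request:
{"method": "step_arm", "body": {"rows": [[0,0,0,0],[0,0,0,0]], "hand": 0.69}}

```text
clock: 3.75
position: [0.4714, -0.3179, 0.0362]
eef_rot: [-2.745, -1.528, 0.0]
wrist_force: [0.1, -0.1, -1.4]
grip_width: 0.156
finger_force: 21.5
```

```bash
python3 - <<'E'
from h import *
p,d=vision.capture("top");blade(p,d,np.array([.4769,-.3072]),58.2)
E
```

```text
n 479 slope 0.0203 z blade top at .06,.21: [0.0398 0.0429] resid 0.0022 lateral [-0.0001  0.0001] lip end s,t,z 0.2244 -0.0001 0.0426
```

Request:
{"method": "step_arm", "body": {"rows": [[0,0,0,0],[0,0,0,0]], "hand": 0.68}}

```text
clock: 4.05
position: [0.4715, -0.3179, 0.0363]
eef_rot: [-2.745, -1.528, -0.0]
wrist_force: [0.9, 0.0, -2.1]
grip_width: 0.16
finger_force: 12.2
```

Request:
{"method": "step_arm", "body": {"rows": [[0,0,0,0],[0,0,0,0]], "hand": 0.67}}

```text
clock: 4.3
position: [0.4717, -0.318, 0.0366]
eef_rot: [2.745, 1.528, 0.001]
wrist_force: [0.2, 0.4, 0.2]
grip_width: 0.165
finger_force: 0.0
```

```bash
python3 - <<'E'
from h import *
p,d=vision.capture("top");blade(p,d,np.array([.4769,-.3072]),58.2)
E
```

```text
n 358 slope 0.0139 z blade top at .06,.21: [0.0145 0.0166] resid 0.0015 lateral [-0.0068 -0.0008] lip end s,t,z 0.2216 -0.0043 0.0164
```

The probe dropped flat. I'll regrip farther back and ease off in finer steps.

Request:
{"method": "step_arm", "body": {"rows": [[-6,0,0,0],[-12,0,5,0],[-12,0,16,0],[-12,0,26,0],[-12,0,26,0]], "hand": 0.2}}

```text
clock: 4.97
position: [0.4644, -0.3273, 0.009]
eef_rot: [-2.743, -1.527, 0.002]
wrist_force: [-0.2, 0.1, 0.1]
grip_width: 0.4
finger_force: 0.0
```

Request:
{"method": "step_arm", "body": {"rows": [[0,0,0,0],[0,0,0,0],[0,0,0,0],[0,0,0,0]], "hand": 1}}

```text
clock: 5.48
position: [0.4653, -0.3281, 0.0105]
eef_rot: [2.745, 1.528, 0.001]
wrist_force: [0.1, -0.9, -1.0]
grip_width: 0.159
finger_force: 20.4
```

Request:
{"method": "step_arm", "body": {"rows": [[0,0,-6,0],[0,0,-13,0],[0,0,-20,0],[0,0,-26,0],[0,0,-26,0]]}}

```text
clock: 6.1
position: [0.4655, -0.3284, 0.037]
eef_rot: [2.744, 1.527, 0.001]
wrist_force: [0.6, -0.1, -2.0]
grip_width: 0.158
finger_force: 20.2
```

Request:
{"method": "step_arm", "body": {"rows": [[0,0,0,0],[0,0,0,0]], "hand": 0.68}}

```text
clock: 6.35
position: [0.4649, -0.3279, 0.036]
eef_rot: [-2.745, -1.528, 0.0]
wrist_force: [-0.7, -1.4, -1.2]
grip_width: 0.158
finger_force: 12.3
```

```bash
python3 - <<'E'
from h import *
p,d=vision.capture("top");blade(p,d,np.array([.4769,-.3072]),58.2)
E
```

```text
n 464 slope 0.0143 z blade top at .06,.21: [0.04   0.0421] resid 0.0014 lateral [-0.0011  0.0002] lip end s,t,z 0.2242 -0.0003 0.0418
```

Request:
{"method": "step_arm", "body": {"rows": [[0,0,0,0],[0,0,0,0]], "hand": 0.677}}

```text
clock: 6.65
position: [0.4651, -0.328, 0.0363]
eef_rot: [-2.745, -1.528, -0.0]
wrist_force: [-0.4, 0.4, -2.0]
grip_width: 0.164
finger_force: 7.5
```

```bash
python3 - <<'E'
from h import *
p,d=vision.capture("top");blade(p,d,np.array([.4769,-.3072]),58.2)
E
```

```text
n 453 slope -0.0984 z blade top at .06,.21: [0.03   0.0152] resid 0.0018 lateral [0.0002 0.0001] lip end s,t,z 0.2184 -0.0006 0.0143
```

Request:
{"method": "step_arm", "body": {"rows": [[0,0,0,0],[0,0,0,0]], "hand": 0.675}}

```text
clock: 6.95
position: [0.4651, -0.328, 0.0363]
eef_rot: [-2.745, -1.528, -0.0]
wrist_force: [0.4, 0.7, -1.2]
grip_width: 0.165
finger_force: 4.3
```

```bash
python3 - <<'E'
from h import *
p,d=vision.capture("top");blade(p,d,np.array([.4769,-.3072]),58.2)
E
```

```text
n 453 slope -0.0995 z blade top at .06,.21: [0.03   0.0151] resid 0.0019 lateral [-0.0009  0.0001] lip end s,t,z 0.2184 -0.0006 0.0145
```

It pivoted with the lip now on the mat and a handle tilt of about 0.117 rad. Next I'll grip firmly and lift.

Request:
{"method": "step_arm", "body": {"rows": [[0,0,0,0],[0,0,0,0],[0,0,0,0],[0,0,0,0]], "hand": 1, "force": 100}}

```text
clock: 7.5
position: [0.4651, -0.3281, 0.0363]
eef_rot: [2.745, 1.528, 0.0]
wrist_force: [-0.3, -0.3, -1.3]
grip_width: 0.136
finger_force: 98.0
```

Request:
{"method": "step_arm", "body": {"rows": [[0,0,-10,0],[0,0,-20,0],[0,0,-20,0]]}}

```text
clock: 7.88
position: [0.4659, -0.3287, 0.0576]
eef_rot: [2.743, 1.527, 0.002]
wrist_force: [0.3, 0.0, -2.1]
grip_width: 0.136
finger_force: 98.2
```

```bash
python3 - <<'E'
from h import *
p,d=vision.capture("top");blade(p,d,np.array([.4769,-.3072]),58.2)
# target: lip 0.23 ahead of the TCP, along riser ey (yaw 88.8); first lip at riser (-.056,-.14)
ex=np.array([.99978,-.0209]);ey=np.array([.0209,.99978]);c=np.array([.5221,.1215])
t=c-.056*ex+(-.14-.240)*ey; print(t); plan(*t,.06,88.8)
E
```

```text
n 452 slope -0.1024 z blade top at .06,.21: [0.0508 0.0354] resid 0.0036 lateral [ 0.0008 -0.0005] lip end s,t,z 0.2207 -0.0011 0.0351
[ 0.45817032 -0.257246  ]
t 7.92 pos [ 0.4656 -0.3285  0.0571] yaw 58.2 q7 -0.1 F [-0.13 -0.14 -1.99] M [-0.09  0.06 -0.01] shift [ 56.6 -43.8  -3. ] turn -0.534
```

Request:
{"method": "step_arm", "body": {"rows": [[11,-9,0,-0.11],[23,-18,0,-0.22],[34,-26,0,-0.33],[46,-35,0,-0.44],[57,-44,0,-0.534]]}}

```text
clock: 8.55
position: [0.4577, -0.256, 0.0562]
eef_rot: [-2.241, -2.201, -0.0]
wrist_force: [1.1, 0.8, -1.7]
grip_width: 0.133
finger_force: 98.2
```

Request:
{"method": "step_arm", "body": {"rows": [[0,0,0,0],[0,0,0,0]]}}

```text
clock: 8.8
position: [0.4579, -0.2573, 0.0563]
eef_rot: [2.247, 2.195, -0.0]
wrist_force: [-0.0, -0.2, -2.8]
grip_width: 0.137
finger_force: 98.2
```

```bash
python3 - <<'E'
from h import *
p,d=vision.capture("top")
s=arm.sense()["position"];e=np.array([.0209,.99978]);o=s[:2]+.024*e
blade(p,d,o,88.8)
# refined washer/open edge in riser frame from lip
plan(.45817,-.257246,.037,88.8)
cv2.imwrite("pics/t2.png",cv2.resize(p[140:285,140:380],None,fx=3.3,fy=3.3,interpolation=cv2.INTER_CUBIC)[:,:,::-1])
# predicted pixel of lip mid when at washer y+30mm
E
```

```text
n 485 slope -0.1074 z blade top at .06,.21: [0.0489 0.0328] resid 0.0059 lateral [-0.0008 -0.0001] lip end s,t,z 0.2171 -0.0001 0.0327
t 8.85 pos [ 0.4579 -0.2575  0.0563] yaw 88.7 q7 0.14 F [-0.74  0.68 -1.54] M [-0.16  0.02 -0.01] shift [ 0.2  0.2 19.3] turn -0.002
```

View pics/t2.png

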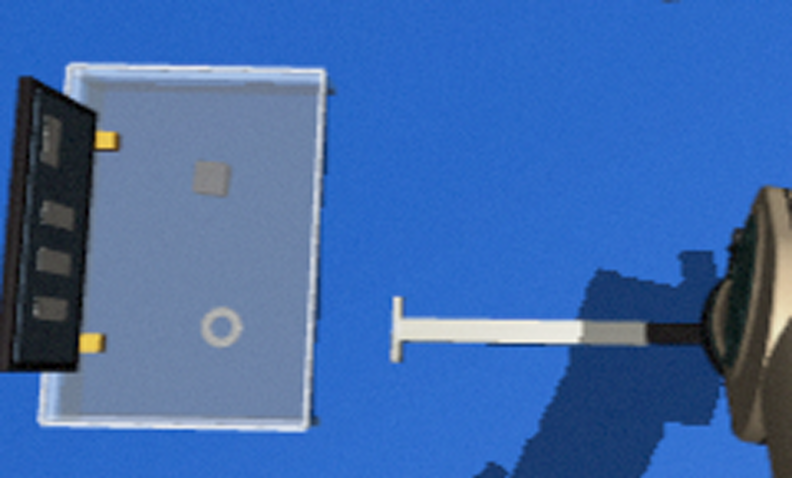

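The probe is lined up: its axis runs from (650,333) through the lip at (397,328) towards the washer at (222,327). I'll lower the lip to about 9 mm above the mat and reach in.

Request:
{"method": "step_arm", "body": {"rows": [[0,0,6,0],[0,0,11,0],[0,0,11,0]]}}

```text
clock: 9.22
position: [0.4573, -0.2564, 0.0447]
eef_rot: [-2.244, -2.197, 0.001]
wrist_force: [0.4, 0.0, -2.3]
grip_width: 0.141
finger_force: 98.2
```

Request:
{"method": "step_arm", "body": {"rows": [[20,0,0,0],[45,0,0,0],[70,0,0,0],[95,0,0,0],[120,0,0,0]]}}

```text
clock: 9.85
position: [0.4605, -0.1357, 0.0454]
eef_rot: [2.245, 2.198, 0.0]
wrist_force: [-0.0, -0.3, -1.9]
grip_width: 0.137
finger_force: 98.2
```

Request:
{"method": "step_arm", "body": {"rows": [[18,0,0,0],[32,0,0,0],[38,0,0,0],[38,0,0,0]]}}

```text
clock: 10.35
position: [0.4612, -0.0985, 0.0453]
eef_rot: [2.244, 2.198, -0.0]
wrist_force: [-0.4, -1.3, -2.0]
grip_width: 0.136
finger_force: 98.2
```

```bash
python3 - <<'E'
from h import *
plan(.458+.157*.0209,-.1003,.0365,88.8)
F=[]
for i in range(1):
    p,d=vision.capture("top")
cv2.imwrite("pics/t3.png",cv2.resize(p[140:285,140:380],None,fx=3.3,fy=3.3,interpolation=cv2.INTER_CUBIC)[:,:,::-1])
E
```

```text
t 10.35 pos [ 0.4612 -0.0985  0.0453] yaw 88.8 q7 -0.12 F [-0.38 -1.35 -2.02] M [-0.14 -0.01  0.02] shift [-1.8  0.1  8.8] turn 0.0
```

View pics/t3.png

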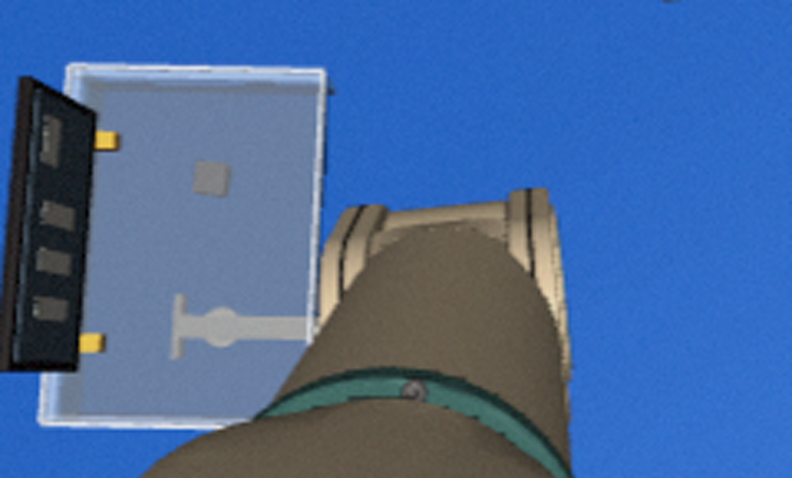

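The lip is at (178,326), beyond the washer, which is still at (222,327). I'll lower it in small steps and read the wrist moment, which is the most sensitive measure of lip load.

Request:
{"method": "step_arm", "body": {"rows": [[0,0,4,0],[0,0,7,0],[0,0,8,0],[0,0,8,0]]}}

```text
clock: 10.9
position: [0.461, -0.0986, 0.0372]
eef_rot: [-2.245, -2.198, 0.0]
wrist_force: [0.1, -0.7, -1.4]
grip_width: 0.136
finger_force: 98.2
```

```bash
python3 -c "
from h import *
plan(.46,-.1,.0365,88.8)"
```

```text
t 10.9 pos [ 0.461  -0.0986  0.0372] yaw 88.8 q7 -0.13 F [ 0.11 -0.7  -1.36] M [-0.11  0.01  0.  ] shift [-1.4 -1.   0.7] turn -0.0
```

Request:
{"method": "step_arm", "body": {"rows": [[0,0,1,0],[0,0,1,0]]}}

```text
clock: 11.15
position: [0.4612, -0.0986, 0.0364]
eef_rot: [2.245, 2.198, 0.0]
wrist_force: [0.8, -0.3, -1.2]
grip_width: 0.137
finger_force: 98.2
```

```bash
python3 -c "
from h import *
plan(.46,-.1,.0365,88.8)"
```

```text
t 11.15 pos [ 0.4612 -0.0986  0.0364] yaw 88.8 q7 -0.13 F [ 0.8  -0.27 -1.16] M [-0.03 -0.01  0.01] shift [-1.5 -1.2 -0.1] turn -0.0
```

Request:
{"method": "step_arm", "body": {"rows": [[0,0,1,0],[0,0,1,0]]}}

```text
clock: 11.4
position: [0.4612, -0.0986, 0.0354]
eef_rot: [2.245, 2.197, 0.0]
wrist_force: [-0.1, -0.2, -0.7]
grip_width: 0.137
finger_force: 98.3
```

```bash
python3 -c "
from h import *
plan(.46,-.1,.0365,88.8)"
```

```text
t 11.4 pos [ 0.4612 -0.0986  0.0354] yaw 88.8 q7 -0.13 F [-0.12 -0.2  -0.72] M [0.02 0.01 0.01] shift [-1.4 -1.2 -1.1] turn -0.0
```

Request:
{"method": "step_arm", "body": {"rows": [[0,0,1,0],[0,0,1,0],[0,0,1,0]]}}

```text
clock: 11.78
position: [0.4612, -0.0987, 0.0344]
eef_rot: [2.245, 2.198, 0.0]
wrist_force: [0.6, -0.9, 0.5]
grip_width: 0.142
finger_force: 98.4
```

```bash
python3 -c "
from h import *
plan(.46,-.1,.0365,88.8);vision.capture('wrist');plan(.46,-.1,.0365,88.8)"
```

```text
t 11.78 pos [ 0.4612 -0.0987  0.0344] yaw 88.8 q7 -0.13 F [ 0.59 -0.92  0.53] M [0.06 0.01 0.01] shift [-1.4 -1.2 -2.1] turn -0.0
t 11.82 pos [ 0.4612 -0.0986  0.0344] yaw 88.8 q7 -0.13 F [ 0.19 -2.08 -0.32] M [0.   0.03 0.02] shift [-1.4 -1.2 -2.1] turn -0.0
```

Request:
{"method": "step_arm", "body": {"rows": [[0,0,0.6,0],[0,0,0.6,0],[0,0,0.6,0],[0,0,0.6,0]]}}

```text
clock: 12.32
position: [0.4612, -0.0986, 0.0337]
eef_rot: [2.245, 2.198, 0.0]
wrist_force: [-0.3, -1.4, 0.8]
grip_width: 0.132
finger_force: 98.5
```

```bash
python3 -c "
from h import *
for i in range(4): vision.capture('wrist');plan(.46,-.1,.0365,88.8)"
```

```text
t 12.38 pos [ 0.4612 -0.0986  0.0338] yaw 88.8 q7 -0.13 F [ 0.34 -1.82  0.37] M [ 0.07 -0.01 -0.02] shift [-1.4 -1.1 -2.7] turn -0.0
t 12.43 pos [ 0.4612 -0.0985  0.0337] yaw 88.8 q7 -0.13 F [-0.43 -2.64  0.48] M [-0.04 -0.02 -0.04] shift [-1.5 -1.1 -2.8] turn -0.0
t 12.47 pos [ 0.4612 -0.0985  0.0337] yaw 88.8 q7 -0.13 F [-0.04 -1.94 -0.02] M [ 0.04 -0.03 -0.03] shift [-1.5 -1.1 -2.8] turn -0.0
t 12.53 pos [ 0.4612 -0.0985  0.0337] yaw 88.8 q7 -0.13 F [-0.29 -0.42  0.73] M [ 0.02 -0.05 -0.03] shift [-1.5 -1.1 -2.8] turn -0.0
```

Fz has risen by about 2.4 N from its baseline, so the lip is pressing properly. I'll drag now.

Request:
{"method": "step_arm", "body": {"rows": [[-3,0,0,0],[-7,0,0,0],[-12,0,0,0],[-17,0,0,0],[-22,0,0,0]]}}

```text
clock: 13.15
position: [0.4606, -0.1208, 0.0337]
eef_rot: [-2.245, -2.198, 0.0]
wrist_force: [0.6, 1.5, 1.1]
grip_width: 0.134
finger_force: 98.5
```

Request:
{"method": "step_arm", "body": {"rows": [[-5,0,0,0],[-10,0,0,0],[-15,0,0,0],[-20,0,0,0],[-25,0,0,0]]}}

```text
clock: 13.78
position: [0.4601, -0.1458, 0.0337]
eef_rot: [-2.245, -2.198, 0.0]
wrist_force: [-0.2, 2.4, 0.5]
grip_width: 0.138
finger_force: 98.5
```

```bash
python3 -c "
from h import *
plan(.46,-.1,.0337,88.8);p,d=vision.capture('top');plan(.46,-.1,.0337,88.8)
cv2.imwrite('pics/t4.png',cv2.resize(p[140:285,140:380],None,fx=3.3,fy=3.3,interpolation=cv2.INTER_CUBIC)[:,:,::-1])"
```

```text
t 13.78 pos [ 0.4601 -0.1458  0.0337] yaw 88.8 q7 -0.06 F [-0.24  2.36  0.52] M [ 0.85 -0.01 -0.  ] shift [45.8 -1.1  0. ] turn -0.0
t 13.82 pos [ 0.46   -0.1467  0.0337] yaw 88.7 q7 -0.06 F [0.24 0.53 0.41] M [0.75 0.03 0.08] shift [46.7 -1.  -0. ] turn -0.001
```

View pics/t4.png

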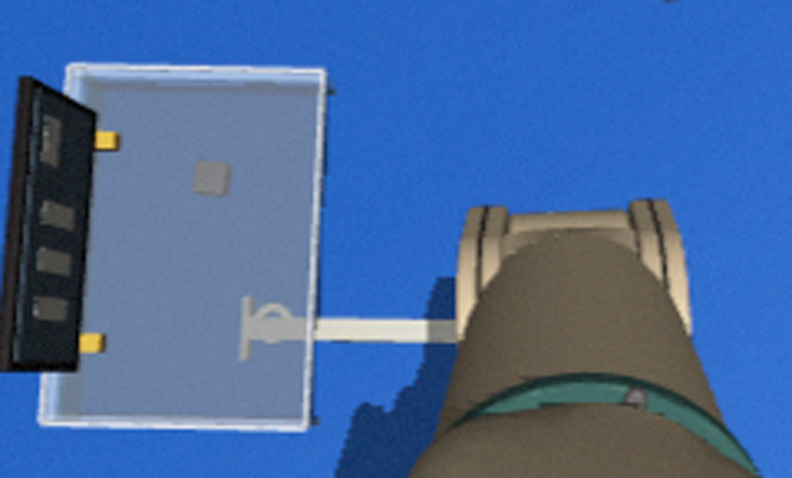

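The washer is being carried by the lip, at about (275,325) against the lip at (247,328). I'll continue.

Request:
{"method": "step_arm", "body": {"rows": [[-5,0,0,0],[-10,0,0,0],[-15,0,0,0],[-20,0,0,0],[-25,0,0,0]]}}

```text
clock: 14.45
position: [0.4595, -0.1708, 0.0337]
eef_rot: [-2.245, -2.198, 0.0]
wrist_force: [0.5, 1.0, 0.2]
grip_width: 0.134
finger_force: 98.5
```

Request:
{"method": "step_arm", "body": {"rows": [[-5,0,0,0],[-10,0,0,0],[-15,0,0,0],[-20,0,0,0],[-25,0,0,0]]}}

```text
clock: 15.08
position: [0.459, -0.1958, 0.0337]
eef_rot: [-2.245, -2.198, 0.0]
wrist_force: [0.1, 1.0, -0.6]
grip_width: 0.135
finger_force: 98.5
```

Request:
{"method": "step_arm", "body": {"rows": [[-5,0,0,0],[-10,0,0,0],[-15,0,0,0],[-20,0,0,0],[-25,0,0,0]]}}

```text
clock: 15.7
position: [0.4585, -0.2208, 0.0337]
eef_rot: [-2.245, -2.198, 0.0]
wrist_force: [-0.7, 1.8, -0.5]
grip_width: 0.133
finger_force: 98.5
```

Request:
{"method": "step_arm", "body": {"rows": [[-5,0,0,0],[-10,0,0,0],[-15,0,0,0],[-20,0,0,0],[-25,0,0,0]]}}

```text
clock: 16.32
position: [0.458, -0.2458, 0.0337]
eef_rot: [-2.245, -2.198, 0.0]
wrist_force: [0.3, 1.0, -0.2]
grip_width: 0.139
finger_force: 98.5
```

Request:
{"method": "step_arm", "body": {"rows": [[-5,0,0,0],[-10,0,0,0],[-15,0,0,0],[-20,0,0,0],[-25,0,0,0]]}}

```text
clock: 16.95
position: [0.4574, -0.2708, 0.0337]
eef_rot: [-2.245, -2.198, 0.0]
wrist_force: [0.4, 1.2, -0.2]
grip_width: 0.141
finger_force: 98.5
```

Request:
{"method": "step_arm", "body": {"rows": [[-5,0,0,0],[-10,0,0,0],[-15,0,0,0],[-19,0,0,0],[-20,0,0,0]]}}

```text
clock: 17.58
position: [0.457, -0.2908, 0.0337]
eef_rot: [2.245, 2.197, -0.0]
wrist_force: [-0.5, 1.2, -0.3]
grip_width: 0.136
finger_force: 98.5
```

```bash
python3 -c "
from h import *
p,d=vision.capture('top');plan(.46,-.1,.0337,88.8)
cv2.imwrite('pics/t5.png',cv2.resize(p[140:285,140:400],None,fx=3,fy=3,interpolation=cv2.INTER_CUBIC)[:,:,::-1])"
```

```text
t 17.62 pos [ 0.457  -0.2908  0.0337] yaw 88.8 q7 0.17 F [-0.51  0.34  0.24] M [ 0.64 -0.02  0.04] shift [190.8  -1.1   0. ] turn -0.0
```

View pics/t5.png

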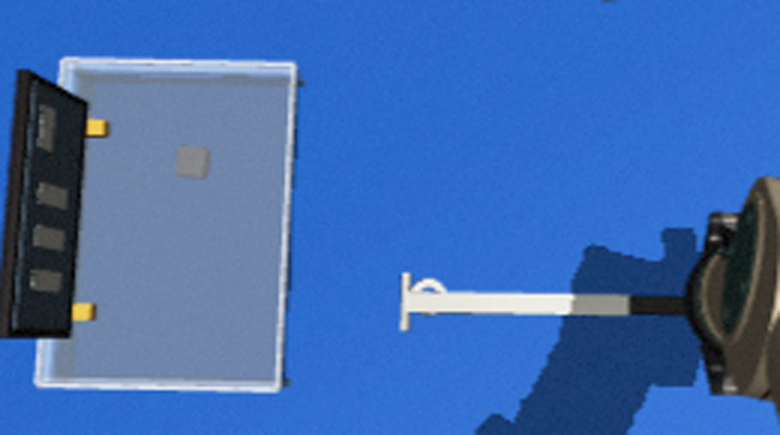

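The washer is out at about (430,290) in this crop, well clear of the riser. I'll lift off, shift sideways and lay the probe down.

Request:
{"method": "step_arm", "body": {"rows": [[3,0,0,0],[4,0,-8,0],[4,0,-20,0],[4,0,-30,0],[4,0,-30,0]]}}

```text
clock: 18.25
position: [0.4579, -0.2869, 0.0649]
eef_rot: [2.243, 2.196, 0.001]
wrist_force: [0.0, 0.3, -2.4]
grip_width: 0.135
finger_force: 98.3
```

Request:
{"method": "step_arm", "body": {"rows": [[0,20,0,0],[0,45,0,0],[-5,70,0,0],[-10,90,0,0],[-10,90,0,0]]}}

```text
clock: 18.88
position: [0.5482, -0.2983, 0.0634]
eef_rot: [2.243, 2.198, 0.002]
wrist_force: [-0.6, -0.7, -2.3]
grip_width: 0.135
finger_force: 98.3
```

Request:
{"method": "step_arm", "body": {"rows": [[0,0,10,0],[0,0,20,0],[0,0,25,0],[0,0,27,0],[0,0,27,0]]}}

```text
clock: 19.5
position: [0.5467, -0.2982, 0.0366]
eef_rot: [-2.244, -2.198, 0.0]
wrist_force: [-0.6, -0.6, -1.6]
grip_width: 0.134
finger_force: 98.3
```

Request:
{"method": "step_arm", "body": {"rows": [[0,0,0,0],[0,0,0,0],[0,0,0,0]], "hand": 0.677, "force": 20}}

```text
clock: 19.88
position: [0.5471, -0.2985, 0.0369]
eef_rot: [2.244, 2.197, 0.0]
wrist_force: [-0.1, -0.2, -1.9]
grip_width: 0.16
finger_force: 7.5
```

Request:
{"method": "step_arm", "body": {"rows": [[0,0,5,0],[0,0,10,0],[0,0,15,0],[0,0,20,0],[0,0,24,0]]}}

```text
clock: 20.5
position: [0.5468, -0.2983, 0.0123]
eef_rot: [-2.244, -2.198, 0.0]
wrist_force: [0.4, -0.7, -1.0]
grip_width: 0.163
finger_force: 7.5
```

```bash
python3 -c "
from h import *
p,d=vision.capture('top');plan(.547,-.3,.0105,88.8)
s=arm.sense()['position'];blade(p,d,s[:2]+.024*np.array([.0209,.99978]),88.8)"
```

```text
t 20.55 pos [ 0.5468 -0.2982  0.012 ] yaw 88.8 q7 0.15 F [ 0.88 -1.04  0.47] M [ 0.06 -0.07 -0.06] shift [-1.8  0.2  1.5] turn -0.0
n 446 slope -0.0003 z blade top at .06,.21: [0.0141 0.0141] resid 0.0021 lateral [ 0.0003 -0.    ] lip end s,t,z 0.2205 -0.0006 0.0137
```

Nearly flat. I'll open a little, then fully, and retreat upward.

Request:
{"method": "step_arm", "body": {"rows": [[0,0,1,0],[0,0,1,0]], "hand": 0.66}}

```text
clock: 20.8
position: [0.5471, -0.2982, 0.0119]
eef_rot: [2.244, 2.198, 0.0]
wrist_force: [-0.8, -0.5, -0.7]
grip_width: 0.164
finger_force: 0.0
```

Request:
{"method": "step_arm", "body": {"rows": [[0,0,0,0],[0,0,0,0],[0,0,0,0],[0,0,0,0]], "hand": 0}}

```text
clock: 21.3
position: [0.5469, -0.2983, 0.0118]
eef_rot: [2.245, 2.198, 0.0]
wrist_force: [-0.1, -0.2, -0.7]
grip_width: 0.5
finger_force: 0.0
```

Request:
{"method": "step_arm", "body": {"rows": [[0,0,-15,0],[0,0,-50,0],[0,0,-90,0],[0,0,-130,0],[0,0,-130,0]]}}

```text
clock: 21.92
position: [0.5495, -0.2994, 0.1464]
eef_rot: [2.239, 2.192, 0.004]
wrist_force: [0.7, 0.5, -0.1]
grip_width: 0.501
finger_force: 0.0
```

```bash
python3 -c "
from h import *
p,d=vision.capture('top')
blade(p,d,np.array([.5468,-.2982])+.024*np.array([.0209,.99978]),88.8)
cv2.imwrite('pics/t6.png',p[:,:,::-1])
v=cv2.cvtColor(p,cv2.COLOR_RGB2HSV);m=((v[...,1]<110)&(v[...,2]>90)).astype(np.uint8);m[:215]=0;m[262:]=0;m[:,:242]=0;m[:,320:]=0
n,l,st,c=cv2.connectedComponentsWithStats(m)
for i in range(1,n):
  if st[i,4]>20: w=cast('top',[c[i]],.007)[0,:2];r=w-[.5221,.1215];print(st[i],c[i],w.round(3),'riser',(r@[.99978,-.0209]).round(3),(r@[.0209,.99978]).round(3))
"
```

```text
n 452 slope 0.023 z blade top at .06,.21: [0.0143 0.0178] resid 0.002 lateral [-0.0009  0.0001] lip end s,t,z 0.2205 -0.0006 0.0174
[276 233  13  12  92] [282.35869565 238.51086957] [ 0.467 -0.071] riser -0.051 -0.193
```

View pics/t6.png

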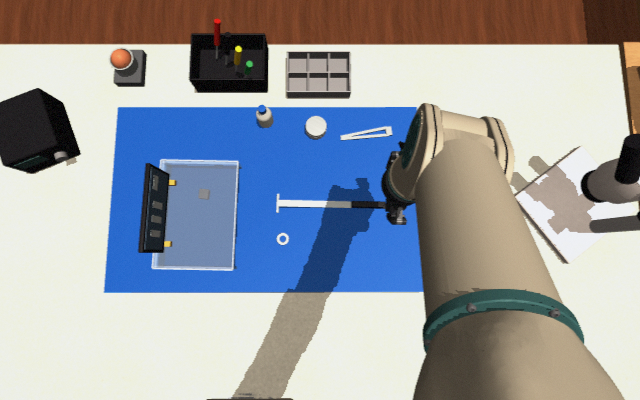

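The washer lies at (282,239), 103 mm outside the riser's open edge. The probe lies flat with its lip at (278,203), the ferrite hasn't moved, and the gripper is clear above. I'll hand in.

Request:
{"method": "step_arm", "body": {"rows": [[0,0,0,0],[0,0,0,0]]}}

```text
clock: 22.22
position: [0.5461, -0.298, 0.1406]
eef_rot: [-2.243, -2.197, 0.001]
wrist_force: [0.2, 0.5, 0.3]
grip_width: 0.5
finger_force: 0.0
```

```bash
python3 -c "
from plant import arm
print(arm.finish_job())"
```

```text
the job is handed in; nothing more can be done
None
```

I handed the job in at 22 s: the washer lies about 103 mm outside the riser's open edge, the probe is released flat on the mat clear of the riser, and the ferrite and bystanders look unmoved in the last picture; the hand-in returned no verdict.

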